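Hold a frozen milk jar over the code reader

ROBOT

A 6-joint arm with a two-finger parallel gripper is mounted at the origin on the work surface. World frame = base frame: x ahead of the robot, y to its left, z up, the work surface at z = 0. Lengths are in mm, angles in degrees, forces in N, time in s.
With the tool pointing down it reaches from about 350 to 850 mm from the base axis. Payload 8.1 kg.
Tool frame: the origin (TCP) lies midway between the tips of the shut fingers; the grasp point (between the pads) lies 19 mm behind it; z points along the fingers, y is the direction in which the jaws open and shut (so a half turn about z gives the same grasp; the last joint's range is limited). The gripper opens to 85 mm and grips with 20 to 120 N. Pads are 22 mm wide; open, the fingers measure 114 mm over their backs; the gripper's body (76 mm by 85 mm) begins 54 mm behind the grasp point. The pads swing forward as they close: fully open they stand 13 mm farther back than shut.
Start: joints at [59.737, 7.471, 85.268, -0, 87.261, -4.893], TCP at [257.063, 542.147, 210.192] pointing down, gripper open.
Joint ranges: [-169.43, 169.43], [-51.17, 129.36], [1.28, 143.12], [-76.62, 256.62], [0, 156.53], [-152.29, 152.29]. Speed limits (degrees/s): [136.94, 136.94, 159.86, 180, 180, 180].

INTERFACE

Orientations are given as [roll, pitch, yaw] about the fixed x, y, z axes, in that order (R = Rz(yaw) Ry(pitch) Rx(roll)).
In Python, from bench import telemetry, snapshot, camera_params, job gives the robot as it stands. The module is installed in compiled form; this text tells all that it offers.
- The arm moves only by the shell command python3 -m jog 'ROWS' [FORCE]. ROWS is JSON, a list that holds one entry, the list of rows, each a list of 7 numbers: the shift along the tool's x, y, z in units of 50 mm (1.0 is 50 mm), then the turn, a rotation vector about the tool's x, y, z in units of 2 pi rad (1.0 is 2 pi rad), then the opening, from 0 (shut) to 1 (fully open). In form: [[[dx, dy, dz, rx, ry, rz, claw], ...]]. A call has 1 to 12 rows; each row shifts and turns the commanded pose from where the row before left it, along the tool's axes as they then stand; what a row does not reach is not made up. A row lasts 1/8 s, in which the tool goes at most 62.5 mm and 10.7 degrees, less where a joint would pass 70% of its speed; a pose out of reach is approached as far as the arm can. A call with a number of a shift or a turn outside -1 to 1 is refused whole. A call with a gripper value outside its range is refused whole. The fingers move at their own pace and stop on an object; FORCE is the grip in N (left out, the last holds). Time passes only in rows, so rows that do not move let the fingers close. It gives the time, the measured TCP pose, the force and the opening at its end, in the units of the state.
- telemetry.sense(): the state, without advancing time (a new reading comes with each control period).
- snapshot(name): name is "scene" or "top"; returns (picture, depth): 480x640x3 uint8, red, green, blue; 480x640 float32, mm along the optical axis (not along the pixel's ray), 0 where there is no reading.
- camera_params(name): a dict with "K" (3x3 intrinsics, pixels), "extrinsics" (4x4, takes a point from camera to world coordinates). Camera axes: x right, y down, z forward; pixel columns grow to the right and rows downward; lengths in mm; the calibration is good to about 2 mm. A picture is of the moment at which its call begins. camera_params takes no time and is no camera call.
- job.hand_in(): hands the job in, once; it reports no verdict.
The state is a dict: "time": time; "joint_pos": joint angles; "qd": joint speeds; "joint_efforts": joint torques, N m; "tool_pos": TCP position; "tcp_rot": TCP orientation; "ft_force": force on the tool from outside, world axes, zero at the start; "wrist_torque": the same for the moment, N m; "finger_gap": finger opening in mm.
Only numpy, scipy, OpenCV 4.12 (cv2) and the standard library are available. Lean on these libraries where they do the work, as an engineer would, in place of code of your own. Each camera call takes 0.05 s, during which the arm holds its last target. There are 200 camera calls.

TASK

Check a frozen milk jar in at the code reader: wake the reader by pressing its three keys fully down one at a time - the largest, then the middle-sized, then the smallest - and then take the square jar out of the crate and carry it over the top of the splash screen. Finish while still holding the jar still and upright about 15 mm above the reader's square window, its foot inside the window's outline and its sides parallel to the window's sides; never let the jar touch the reader, and leave the screen, the other jars and the bottle alone. The program ends with the jar held in the gripper: do not put it down or let go.

Things in the scene. Friction and masses are not known exactly. Their poses are not given: they have to be found in the camera images.
- jar_center (a point): Centre of the square jar to be carried, half-way up (47 mm above its underside). Loose, about 250 g, 94 mm tall, standing upright in the crate among the round jars: a square cream-coloured body 50 x 50 mm and 70 mm tall, a short neck, and a round white lid of 44 mm diameter with a blue disc. Axes x and y are square to its flat sides, z is up.
- crate: Fixed grey open crate, 280 x 280 mm outside, 45 mm high, walls and floor 5 mm thick; the jars stand on its floor in a 2 x 2 pattern about 110 mm apart. Origin at the centre of its underside on the table, z up. It may be on either side of the screen, the reader on the other side.
- round1_center (a point): Centre, half-way up, of a round jar that stays: 54 mm diameter, 76 mm tall, cream body, white lid with a blue disc. Loose, in the crate.
- round2_center (a point): Another round jar like the first.
- round3_center (a point): Another round jar like the first.
- bottle_center (a point): Centre, half-way up, of a loose white bottle that stays: 56 mm diameter, 110 mm tall, upright on the table beyond the screen's far end.
- screen: Fixed upright splash screen, white with an aluminium top edge, 300 mm long (its x axis), 12 mm thick (its y axis), 120 mm high, with small feet 60 mm wide; it stands between crate and reader. Origin at the centre of its underside on the table, z up.
- reader: Fixed white code reader that reads jars from beneath. 240 mm along its x, 200 mm along its y. The part towards its +x is a head 150 mm long and 70 mm high with the window in its flat top; the part towards its -x is a low deck 90 mm long and 30 mm high that bears the keys. Origin at the centre of its underside on the table, z up.
- window (a point): Centre of the reader's square dark window, on the head's flat top, 70 mm above the table; the window is 70 x 70 mm with a thin metal frame (1 mm high). x and y are parallel to its sides, z is up.
- key_large_top (a point): Centre of the top face of the largest of the three round black spring keys on the reader's low deck (32 mm diameter). The keys stand in one row along the reader's y, 55 mm apart, in any order. Pressed straight down.
- key_large (a joint): How far the largest key is pressed: 0 up, 0.006 m fully down (takes 4 N); counts as pressed beyond 0.004 m; springs back up.
- key_middle_top (a point): Centre of the top face of the middle-sized of the three round black spring keys on the reader's low deck (23 mm diameter). The keys stand in one row along the reader's y, 55 mm apart, in any order. Pressed straight down.
- key_middle (a joint): How far the middle-sized key is pressed: 0 up, 0.006 m fully down (takes 4 N); counts as pressed beyond 0.004 m; springs back up.
- key_small_top (a point): Centre of the top face of the smallest of the three round black spring keys on the reader's low deck (15 mm diameter). The keys stand in one row along the reader's y, 55 mm apart, in any order. Pressed straight down.
- key_small (a joint): How far the smallest key is pressed: 0 up, 0.006 m fully down (takes 4 N); counts as pressed beyond 0.004 m; springs back up.

How it is judged (in metres and radians):
On the way, in this order (a step that is already met when the one before it is completed fails the run):
1. the largest key is pressed down alone (value of joint key_large above 0.004 m and value of joint each of key_middle, key_small below 0.002 m), for 0.05 s.
2. then the middle-sized key is pressed down alone (value of joint key_middle above 0.004 m and value of joint each of key_large, key_small below 0.002 m), for 0.05 s.
3. then the smallest key is pressed down alone (value of joint key_small above 0.004 m and value of joint each of key_large, key_middle below 0.002 m), for 0.05 s.
4. then the jar is held in the gripper, lifted clear of the crate (height (world z) of jar_center above 0.11 m and contact force between the fingers and jar above 1 N and horizontal distance between jar_center and window above 0.12 m), for 0.1 s.
At the end, for the whole second after the job is handed in: Jar gripped and still, centre within 10 mm of the window centre, underside 5 to 30 mm above it, upright within 0.1 rad, sides parallel within 0.14 rad (any quarter turn), held by the fingers alone; keys up; other jars and bottle within 20 mm of their starts (horizontal distance between jar_center and window below 0.01 m and z of jar_center in the frame of window between 0.052 and 0.077 m and angle between jar_center's own z axis and vertical below 0.1 rad and (angle between the x axis of jar_center and the x axis of window, either way round below 0.14 rad or angle between the x axis of jar_center and the y axis of window, either way round below 0.14 rad) and contact force between the fingers and jar above 1 N and contact force between jar and reader below 0.05 N and linear speed of jar below 0.02 m/s and angular speed of jar below 0.2 rad/s and value of joint each of key_large, key_middle, key_small below 0.002 m and distance of each of round1_center, round2_center, round3_center, bottle_center from where it was at the start of the episode below 0.02 m); the arm keeps its last pose, push and grip.
It fails at once if the jar touches the reader (contact force between jar and reader above 0.2 N).
It fails at once if anything presses on the splash screen (over 1 N) (contact force between screen and anything else above 1 N).
It fails at once if the jar goes past the screen's line below its top edge (round its end instead of over it) (y of jar_center in the frame of screen between -0.03 and 0.03 m and height (world z) of jar_center below 0.14 m).
It fails at once if two keys are down together (value of joint each of key_large, key_middle above 0.003 m or value of joint each of key_large, key_small above 0.003 m or value of joint each of key_middle, key_small above 0.003 m).
It fails at once if another jar or the bottle is moved by more than 20 mm or tipped (distance of any of round1_center, round2_center, round3_center, bottle_center from where it was at the start of the episode above 0.02 m or angle between any of round1_center, round2_center, round3_center, bottle_center's own z axis and vertical above 0.4 rad).
It also fails if it takes over 72 s, if anything falls off the work surface, if the arm or the gripper's body presses on something with over 40 N, if the wrist force passes 120 N, or if a joint passes its speed limit or range.

## Working session

There is one attempt and no reset: what is moved stays moved. The work goes in short steps, Python scripts to look and compute and a shell command to move; the robot and the scene stay as the last step left them, time stands still between calls to the robot, and variables do not carry over. Pictures are saved under pics/ and viewed, about 8 in all and at most 12, crops included, and the job is handed in when it is done.

```bash
mkdir -p pics; cat > h.py <<'E'
import numpy as np, cv2
from bench import telemetry, snapshot, camera_params
def snap(n,f=None):
    p,d=snapshot(n); 
    np.savez('%s.npz'%n,p=p,d=d)
    if f: cv2.imwrite('pics/'+f,cv2.cvtColor(p,cv2.COLOR_RGB2BGR))
    return p,d
def load(n):
    z=np.load('%s.npz'%n); return z['p'],z['d']
def ray(n,u,v,z):
    c=camera_params(n);K=np.array(c['K']);T=np.array(c['extrinsics'])
    r=T[:3,:3]@np.linalg.inv(K)@[u,v,1]; o=T[:3,3]
    return o+r*(z-o[2])/r[2]
def cloud(n,d):
    c=camera_params(n);K=np.array(c['K']);T=np.array(c['extrinsics'])
    v,u=np.mgrid[:480,:640]; P=np.stack([(u-K[0,2])/K[0,0]*d,(v-K[1,2])/K[1,1]*d,d],-1)
    return P@T[:3,:3].T+T[:3,3]
E
python3 - <<'E'
from h import *
snap('scene','s0.png');snap('top','t0.png')
for n in('scene','top'):
  c=camera_params(n);print(np.round(c['K'],1).tolist(),np.round(c['extrinsics'],3).tolist())
s=telemetry.sense();print(s)
E
```

```text
[[607.7, 0.0, 333.5], [0.0, 607.7, 242.8], [0.0, 0.0, 1.0]] [[-0.075, 0.74, -0.668, 1432.251], [0.997, 0.055, -0.05, 61.289], [-0.001, -0.67, -0.742, 1016.88], [0.0, 0.0, 0.0, 1.0]]
[[558.7, 0.0, 310.2], [0.0, 558.7, 239.5], [0.0, 0.0, 1.0]] [[-0.005, -0.991, 0.134, 450.646], [-1.0, 0.004, -0.009, -4.036], [0.008, -0.134, -0.991, 1150.79], [0.0, 0.0, 0.0, 1.0]]
{'time': 0.1, 'joint_pos': array([ 5.97351453e+01,  7.51173270e+00,  8.53250200e+01,  9.08491863e-04,
        8.72610691e+01, -4.89332428e+00]), 'qd': array([ 0.08350576, -0.03901089, -0.18521262,  0.03573466, -0.1547287 ,
        0.04383713]), 'joint_efforts': array([ 1.98741014e-03, -5.70949066e+01, -5.01942515e+01, -1.19663728e-04,
        8.06214754e-03,  3.55340649e-05]), 'tool_pos': array([256.79413215, 541.66980043, 209.22045789]), 'tcp_rot': array([-1.79902612e+02, -9.24834449e-03,  1.54628418e+02]), 'ft_force': array([-0.56292716, -0.94093007, -0.69363709]), 'wrist_torque': array([0.04522419, 0.00526286, 0.01711312]), 'finger_gap': 85.64946622484727}
```

View pics/t0.png

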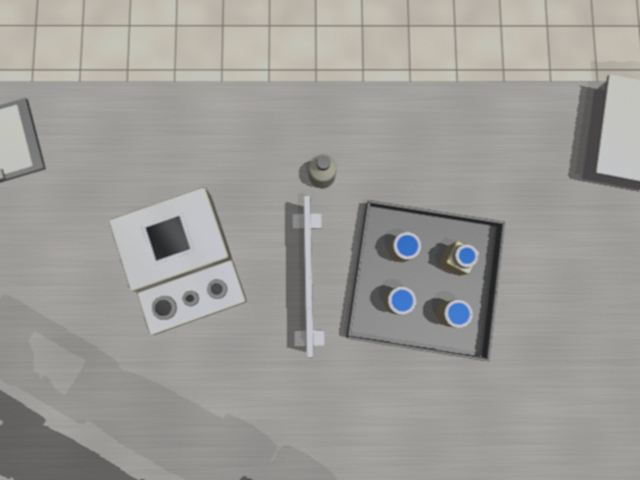

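View pics/s0.png

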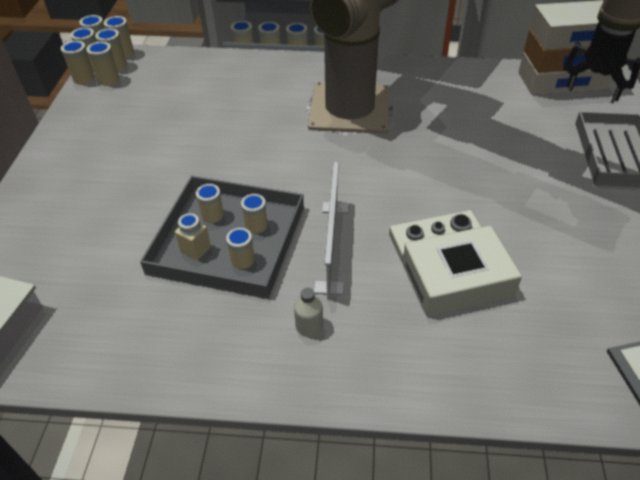

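Top view: the window is at about (168,238). The keys are at (164,307), (191,298) and (217,289). The screen runs along u≈308. The square jar's lid is at (466,256), at the crate's far right, with the bottle at (322,170). Next I measure these.

```bash
python3 - <<'E'
from h import *
p,d=load('top'); C=cloud('top',d)
g=cv2.cvtColor(p,cv2.COLOR_RGB2GRAY); hsv=cv2.cvtColor(p,cv2.COLOR_RGB2HSV)
def blobs(m,amin):
    n,l,st,c=cv2.connectedComponentsWithStats(m.astype(np.uint8)); 
    return [(i,st[i],c[i],l==i) for i in range(1,n) if st[i][4]>=amin]
blue=(hsv[...,0]>95)&(hsv[...,0]<125)&(hsv[...,1]>120)
for i,s,c,m in blobs(blue,40): 
    z=np.median(C[m][:,2]); print('lid',c.round(1),s[4],'z',z.round(1),ray('top',*c,z).round(1))
roi=np.zeros_like(g,bool);roi[185:335,108:247]=1
# keys/window
dark=(g<110)&roi
for i,s,c,m in blobs(dark,15):
    z=np.median(C[m][:,2]); P=ray('top',*c,z)
    r=cv2.minAreaRect(np.argwhere(m)[:,::-1].astype(np.float32))
    print('dark',c.round(1),s.tolist(),'z',z.round(1),P.round(1),r)
bright=(g>165)&roi
for i,s,c,m in blobs(bright,300):
    z=np.median(C[m][:,2]); r=cv2.minAreaRect(np.argwhere(m)[:,::-1].astype(np.float32)); b=cv2.boxPoints(r)
    print('bright',c.round(1),s[4],z.round(1),[ray('top',*q,z)[:2].round(0).tolist() for q in b])
# screen top by height
H=C[...,2]
for nm,(z0,z1),(u0,u1,v0,v1) in [('screen',(105,135),(280,340,180,370)),('bottle',(95,120),(295,350,140,200)),('crate',(35,52),(330,520,190,370)),('jarbody',(60,90),(430,500,225,285))]:
    m=(H>z0)&(H<z1);k=np.zeros_like(m);k[v0:v1,u0:u1]=1;m&=k;Q=C[m]
    if len(Q): 
        r=cv2.minAreaRect(Q[:,:2].astype(np.float32)); print(nm,len(Q),r,np.median(Q[:,2]).round(1))
c=cv2.resize(p[180:340,105:250],None,fx=4,fy=4,interpolation=cv2.INTER_CUBIC)
e=cv2.resize(p[230:290,430:500],None,fx=3,fy=3,interpolation=cv2.INTER_CUBIC)
o=np.zeros((600,795,3),np.uint8);c=c[:600];o[:c.shape[0],:580]=c;o[:180,585:795]=e
cv2.imwrite('pics/t1.png',o[...,::-1])
E
```

```text
lid [407.2 245.2] 318 z 80.8 [ 584.  -200.6   80.8]
lid [466.6 255.2] 182 z 98.2 [ 562.2 -309.8   98.2]
lid [401.9 300.1] 335 z 80.6 [ 478.5 -187.6   80.6]
lid [458.4 313.3] 336 z 81.0 [ 453.1 -294.5   81. ]
dark [201.  251.1] [137, 191, 95, 101, 326] z 46.3 [578.  203.5  46.3] ((195.55638122558594, 257.656005859375), (58.27740478515625, 122.0641860961914), 35.26301193237305)
dark [167.1 237.9] [146, 217, 43, 43, 1194] z 70.1 [601.4 265.6  70.1] ((167.15000915527344, 237.9500274658203), (34.152591705322266, 35.10127639770508), 71.56504821777344)
dark [216.2 288.5] [211, 283, 12, 12, 119] z 50.6 [503.6 171.3  50.6] ((216.5, 288.5), (11.0, 11.0), 90.0)
dark [189.3 297.9] [185, 294, 9, 9, 59] z 50.5 [485.6 223.6  50.5] ((189.50001525878906, 298.0000305175781), (7.77817440032959, 7.77817440032959), 45.0)
dark [162.6 307.5] [154, 300, 18, 16, 232] z 51.0 [467. 275.  51.] ((162.5, 307.5), (15.0, 17.0), 90.0)
bright [167.6 238.5] 6146 69.7 [[636.0, 386.0], [703.0, 197.0], [565.0, 147.0], [500.0, 333.0]]
bright [191.9 296.3] 3250 29.5 [[496.0, 334.0], [562.0, 147.0], [480.0, 117.0], [415.0, 303.0]]
screen 1047 ((526.6815185546875, -8.838623046875), (298.7651672363281, 12.012308120727539), 0.8961118459701538) 119.2
bottle 180 ((709.3399658203125, -27.30384063720703), (25.204294204711914, 95.39994812011719), 70.85338592529297) 109.1
crate 1894 ((521.607421875, -246.16879272460938), (281.0946350097656, 280.8345642089844), 80.69579315185547) 43.1
jarbody 297 ((562.2708740234375, -309.8135986328125), (49.96821212768555, 51.52519989013672), 61.37820816040039) 73.4
```

View pics/t1.png

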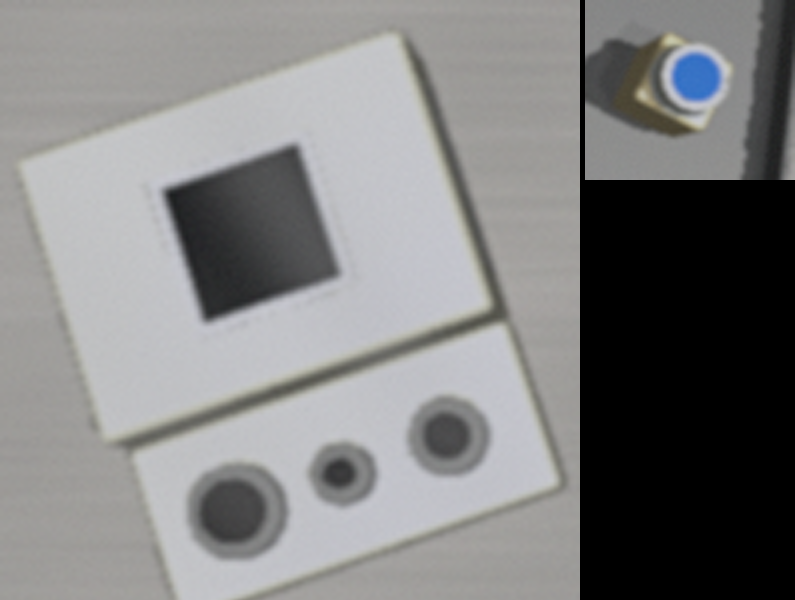

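The crop confirms the keys: large at left (235,510), small in the middle (342,473), middle-sized at right (447,435). The window's sides match the reader's. Next I check the collar heights around the keys, cross-check positions in the scene view, and compute the first moves.

```bash
python3 - <<'E'
from h import *
p,d=load('top'); C=cloud('top',d)
for u,v in((163,307),(190,298),(216,288)):
    print(C[v,u-14:u+15,2].round(0).astype(int))
# cross-check in the scene view
p,d=load('scene');C=cloud('scene',d);g=cv2.cvtColor(p,cv2.COLOR_RGB2GRAY);hsv=cv2.cvtColor(p,cv2.COLOR_RGB2HSV)
m=(g<70);m[:,:390]=0;m[:,520:]=0;m[:205]=0;m[300:]=0
n,l,st,c=cv2.connectedComponentsWithStats(m.astype(np.uint8))
for i in range(1,n):
    if st[i][4]>20: 
        z=70 if st[i][4]>500 else 50.5; print(c[i].round(1),st[i].tolist(),ray('scene',*c[i],z).round(1))
m=(hsv[...,0]>95)&(hsv[...,0]<125)&(hsv[...,1]>120);m[:170]=0;m[:,:140]=0;m[:,310:]=0
n,l,st,c=cv2.connectedComponentsWithStats(m.astype(np.uint8))
for i in range(1,n):
    if st[i][4]>50: print('lid',c[i].round(1),st[i][4],ray('scene',*c[i],99 if c[i][0]<200 and c[i][1]>210 else 81).round(1))
E
```

```text
[25 32 32 43 40 42 51 53 50 49 56 52 51 50 54 51 50 53 51 53 52 52 46 40
 43 43 42 41 29]
[27 31 31 29 27 31 25 41 42 42 53 54 53 53 51 53 52 47 41 39 44 40 41 30
 32 28 32 26 29]
[33 31 29 30 34 26 43 42 43 53 51 49 48 51 52 51 53 50 53 54 42 41 40 43
 38 29 28 28 29]
[461.2 220.6] [454, 215, 15, 12, 133] [474.7 272.8  50.5]
[438.2 225.3] [435, 223, 7, 6, 31] [493.1 221.4  50.5]
[414.9 230. ] [410, 226, 11, 9, 75] [511.2 170.   50.5]
[462.  258.3] [442, 245, 41, 28, 756] [602.7 263.   70. ]
[414.1 281.8] [406, 263, 18, 37, 130] [655.9 166.4  50.5]
lid [207.2 191.2] 151 [ 454.4 -297.1   81. ]
lid [252.7 201.5] 162 [ 480.  -189.7   81. ]
lid [187.9 220. ] 98 [ 563.8 -311.8   99. ]
lid [238.5 236.2] 193 [ 585.4 -202.2   81. ]
```

Both views agree to about 2 mm, apart from the keys' x, where the scene-view blob includes the keys' side faces. The collars stand at z≈42 and the key tops at z≈51, so the shut fingertips can press a key fully down (to 45). I'll turn to yaw 90, where tool dx = +Y, dy = +X and dz = −Z.

```bash
python3 -m jog '[[[0,0,0,0,0,0.0257,0],[0,0,0,0,0,0.0257,0],[0,0,0,0,0,0.0257,0],[0,0,0,0,0,0.0257,0],[0,0,0,0,0,0.0257,0],[0,0,0,0,0,0.0257,0],[0,0,0,0,0,0.0257,0],[0,0,0,0,0,0,0]]]' 40
python3 -m jog '[[[-0.53,0.42,0,0,0,0,0],[-0.53,0.42,0,0,0,0,0],[-0.53,0.42,0,0,0,0,0],[-0.53,0.42,0,0,0,0,0],[-0.53,0.42,0,0,0,0,0],[-0.53,0.42,0,0,0,0,0],[-0.53,0.42,0,0,0,0,0],[-0.53,0.42,0,0,0,0,0],[-0.53,0.42,0,0,0,0,0],[-0.53,0.42,0,0,0,0,0],[0,0,0,0,0,0,0]]]'
```

```text
time: 1.1
tool_pos: [256.9, 541.9, 209.7]
tcp_rot: [-180.0, 0.0, 89.9]
ft_force: [1.1, 0.2, -0.1]
finger_gap: 0.0
time: 2.48
tool_pos: [467.4, 274.9, 209.9]
tcp_rot: [-180.0, 0.0, 89.9]
ft_force: [-0.4, 1.5, -0.1]
finger_gap: -0.1
```

```bash
python3 -m jog '[[[0,0,0.7,0,0,0,0],[0,0,0.7,0,0,0,0],[0,0,0.7,0,0,0,0],[0,0,0.6,0,0,0,0],[0,0,0.3,0,0,0,0],[0,0,0,0,0,0,0]]]'
python3 -m jog '[[[0,0,0.1,0,0,0,0],[0,0,0.1,0,0,0,0],[0,0,0.06,0,0,0,0],[0,0,0,0,0,0,0],[0,0,0,0,0,0,0],[0,0,0,0,0,0,0]]]'
```

```text
time: 3.22
tool_pos: [465.4, 276.7, 59.3]
tcp_rot: [-179.9, 0.0, 90.0]
ft_force: [0.3, 0.5, -0.6]
finger_gap: -0.1
time: 3.98
tool_pos: [466.6, 276.7, 47.4]
tcp_rot: [180.0, -0.0, 89.9]
ft_force: [0.3, -0.6, -0.0]
finger_gap: 0.2
```

```bash
python3 -m jog '[[[0,0,0.03,0,0,0,0],[0,0,0,0,0,0,0],[0,0,0,0,0,0,0]]]';python3 -m jog '[[[0,0,0.03,0,0,0,0],[0,0,0,0,0,0,0],[0,0,0,0,0,0,0]]]'
python3 - <<'E'
from h import *
p,d=snap('scene');cv2.imwrite('pics/k1.png',cv2.resize(p[150:300,380:530],None,fx=4,fy=4)[...,::-1])
p,d=snap('top')
E
```

```text
time: 4.35
tool_pos: [466.4, 276.6, 45.7]
tcp_rot: [-180.0, 0.0, 89.9]
ft_force: [0.5, -0.5, 0.1]
finger_gap: 0.2
time: 4.72
tool_pos: [466.4, 276.6, 44.2]
tcp_rot: [-180.0, 0.0, 89.9]
ft_force: [0.1, -0.8, 0.5]
finger_gap: -0.1
```

View pics/k1.png

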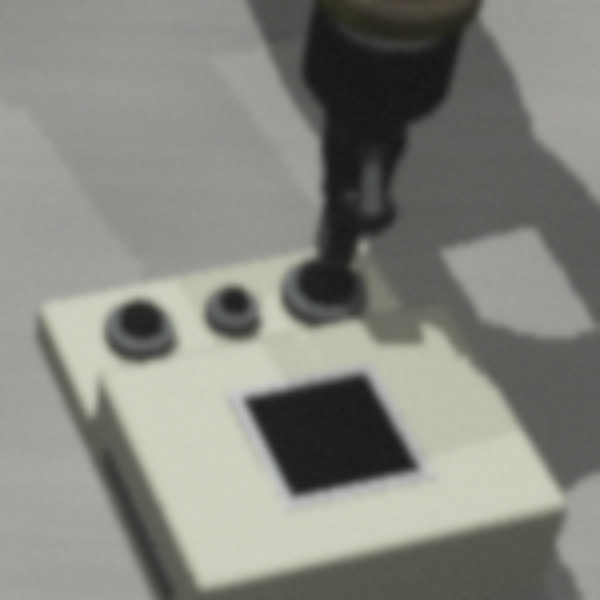

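The picture shows the shut fingertips at about (340,262), on the rear part of the large key at (320,285). I'll compare the projected tip with the key, before and during contact.

```bash
python3 - <<'E'
from h import *
def proj(n,P):
    c=camera_params(n);K=np.array(c['K']);T=np.linalg.inv(np.array(c['extrinsics']))
    q=K@(T[:3,:3]@np.array(P)+T[:3,3]);return (q[:2]/q[2]).round(1)
print('tip in scene crop',(proj('scene',[466.4,276.6,44.2])-[380,150])*4, 'top',proj('top',[466.4,276.6,44.2]))
for z in(42,45,51): print(z,(proj('scene',[468,274,z])-[380,150])*4)
p,d=load('scene');C=cloud('scene',d)
m=np.zeros((480,640),bool);m[205:232,448:475]=1
for v in range(208,232,2): print(v,C[v,448:474:2,2].round(0).astype(int))
E
python3 -m jog '[[[0,0,0.03,0,0,0,0],[0,0,0,0,0,0,0],[0,0,0,0,0,0,0]]]'
```

```text
tip in scene crop [328.8 279.6] top [162.7 307.9]
42 [324.  284.4]
45 [324.8 280.4]
51 [326.4 273.2]
208 [  0   0  -3   2  -1  -2  85  89  93  95  96  88 114]
210 [-2  0 -2  2 -3 -1 82 83 90 87 87 29  0]
212 [-2 -2  3 -2 30 32 74 85 78 82 85 32 30]
214 [28 33 32 31 28 50 67 76 77 78 69 30 25]
216 [25 28 29 41 52 51 52 53 52 50 32 32 32]
218 [30 27 41 42 55 51 55 54 52 53 52 28 29]
220 [29 37 45 45 52 55 54 51 51 49 49 42 27]
222 [26 40 42 42 47 47 48 51 55 52 47 43 23]
224 [29 37 39 40 42 42 44 48 50 44 42 38 29]
226 [28 28 39 39 40 40 42 41 44 40 42 41 32]
228 [  29   27   31   38   42   38   43 1017   43   41   36   32   29]
230 [30 28 28 27 34 34 37 39 71 71 65 69 68]
time: 5.2
tool_pos: [466.4, 276.6, 42.7]
tcp_rot: [-180.0, 0.0, 89.9]
ft_force: [0.3, -0.2, 1.2]
finger_gap: -0.3
```

```bash
python3 - <<'E'
from h import *
p,d=snap('scene');C=cloud('scene',d)
for z0 in (48,54,60,66,72,80,90,100):
    m=np.zeros((480,640),bool);m[190:226,448:485]=1
    m&=(C[...,2]>z0)&(C[...,2]<z0+6);Q=C[m];print(z0,len(Q),Q.mean(0).round(1),Q.min(0).round(0),Q.max(0).round(0))
print(telemetry.sense()['ft_force'])
cv2.imwrite('pics/k2.png',cv2.resize(p[195:240,440:500],None,fx=12,fy=12,interpolation=cv2.INTER_CUBIC)[...,::-1])
E
```

```text
48 85 [471.  273.2  51.1] [454. 259.  48.] [488. 288.  54.]
54 18 [474.3 272.7  55.5] [465. 261.  54.] [483. 285.  58.]
60 2 [471.9 276.8  65.4] [471. 268.  65.] [473. 286.  66.]
66 10 [474.  272.9  69.8] [470. 266.  66.] [477. 287.  72.]
72 23 [475.6 273.7  75.3] [464. 264.  72.] [481. 286.  78.]
80 19 [476.8 271.1  82.6] [463. 263.  80.] [483. 280.  86.]
90 15 [474.5 269.6  92.3] [460. 264.  90.] [482. 280.  94.]
100 2 [475.9 263.9 105.1] [472. 264. 105.] [479. 264. 105.]
[ 0.39156273  0.17427455 -0.65952556]
```

View pics/k2.png

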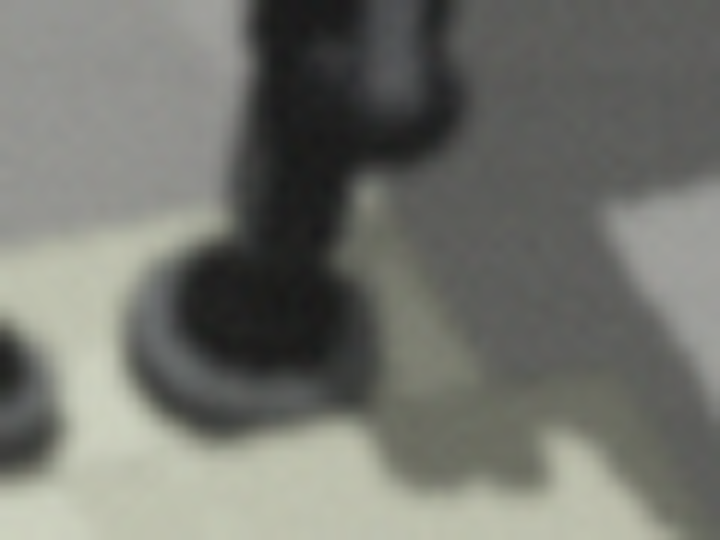

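The finger and the key are both black in this view, so I can't tell whether the key is pressed. I'll compare the key's lower edge with the first picture.

```bash
python3 - <<'E'
from h import *
a=cv2.imread('pics/s0.png',0);p,_=load('scene');b=cv2.cvtColor(p,cv2.COLOR_RGB2GRAY)
for c in (458,460,462,464):
    print(c,'before',a[212:234,c],'\n    now  ',b[212:234,c])
print('middle key',a[222:240,415],b[222:240,415])
E
python3 -m jog '[[[0,0,0.02,0,0,0,0],[0,0,0,0,0,0,0],[0,0,0,0,0,0,0]]]'
```

```text
458 before [172 165 130  75  42  35  33  34  32  33  34  33  40  60  86  95  88  71
  69 112 163 188] 
    now   [132 137 112  70  44  31  33  33  35  32  32  29  37  57  80  93  83  69
  71 106 157 183]
460 before [169 155 108  62  36  36  35  35  36  34  32  33  35  45  68  93  91  81
  84 131 172 189] 
    now   [ 63  65  62  54  41  34  30  30  31  33  35  30  33  46  67  86  88  76
  83 127 164 183]
462 before [177 160 114  63  40  34  35  35  33  33  32  33  31  42  63  88  94  86
 109 153 185 194] 
    now   [ 36  37  33  34  35  31  28  28  29  30  32  30  29  38  63  84  89  85
 105 151 180 189]
464 before [188 181 140  87  48  36  35  30  36  36  32  32  34  47  70  92  97  97
 128 166 189 195] 
    now   [ 30  31  33  33  32  32  28  30  29  31  31  29  29  43  67  87  92  93
 122 162 184 190]
middle key [192 183 151  96  54  36  32  34  37  34  33  42  61  85  92  80  65  72] [198 192 156 102  57  38  35  37  37  35  36  43  62  90 100  83  68  78]
time: 5.62
tool_pos: [466.4, 276.7, 41.7]
tcp_rot: [-180.0, 0.0, 89.9]
ft_force: [-0.1, -0.3, -0.1]
finger_gap: 0.2
```

The key has not moved, so the tips are still above it and the tip height is offset from what I assumed. I'll go down in small steps and watch the force.

```bash
for i in 1 2 3; do python3 -m jog '[[[0,0,0.04,0,0,0,0],[0,0,0,0,0,0,0],[0,0,0,0,0,0,0]]]' | grep -E "tool_pos|force|gap"; done
```

```text
tool_pos: [466.4, 276.6, 39.7]
ft_force: [-0.1, 0.2, -1.0]
finger_gap: 0.2
tool_pos: [466.4, 276.6, 37.6]
ft_force: [0.4, -0.2, -0.0]
finger_gap: -0.0
tool_pos: [466.4, 276.7, 35.7]
ft_force: [0.8, 0.5, 0.4]
finger_gap: -0.6
```

```bash
python3 - <<'E'
from h import *
p,d=snap('scene');q,e=snap('top')
a=cv2.resize(p[130:240,400:500],None,fx=4,fy=4,interpolation=cv2.INTER_CUBIC)
b=cv2.resize(q[250:360,110:205],None,fx=4,fy=4,interpolation=cv2.INTER_CUBIC)
cv2.imwrite('pics/k3.png',np.hstack([a,b])[...,::-1])
g=cv2.cvtColor(p,cv2.COLOR_RGB2GRAY)
print(g[208:234,462],g[208:234,466])
a=cv2.imread('pics/s0.png',0);print(a[208:234,466])
E
```

```text
[ 33  35  35  34  35  28  34  29  33  32  35  33  33  29  32  31  31  40
  63  83  89  83 104 150 178 191] [ 30  28  30  27  30  28  31  35  32  36  36  31  32  32  30  29  34  43
  55  67  78 101 142 177 188 189]
[150 151 163 182 191 193 179 145 100  58  36  34  33  34  34  35  42  64
  85  97  92 107 152 182 194 195]
```

View pics/k3.png

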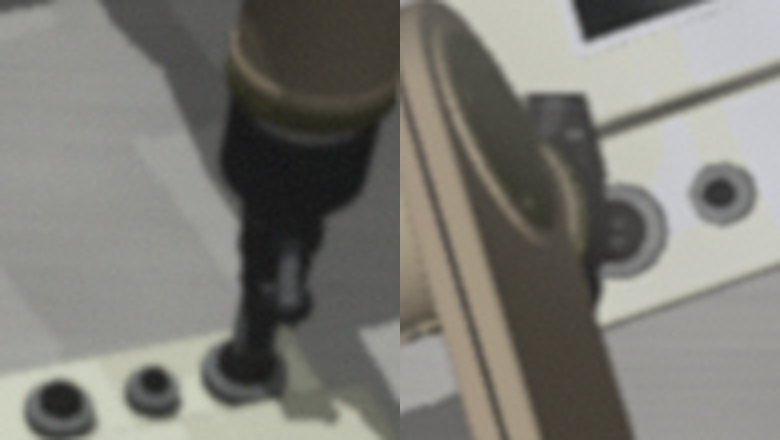

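```bash
python3 - <<'E'
from h import *
p,d=load('scene');C=cloud('scene',d)
for v in range(206,230): print(v,C[v,461:468].mean(0).round(0), '| left', C[v,456:459].mean(0).round(0))
p,d=load('top');C=cloud('top',d)
# shape over key in top view
for v in range(296,320,2): print(v,C[v,158:178:1,2].round(0).astype(int))
E
```

```text
206 [509. 264. 129.] | left [378. 277.   1.]
207 [513. 264. 130.] | left [381. 277.   1.]
208 [512. 265. 126.] | left [381. 277.  -2.]
209 [507. 266. 118.] | left [387. 276.   0.]
210 [496. 269. 104.] | left [391. 276.   0.]
211 [479. 273.  84.] | left [416. 271.  22.]
212 [479. 274.  81.] | left [438. 267.  41.]
213 [478. 274.  78.] | left [440. 267.  39.]
214 [479. 275.  75.] | left [452. 265.  48.]
215 [478. 275.  72.] | left [464. 263.  57.]
216 [479. 276.  69.] | left [463. 264.  52.]
217 [478. 276.  66.] | left [465. 264.  51.]
218 [470. 279.  54.] | left [469. 264.  52.]
219 [471. 279.  52.] | left [472. 264.  52.]
220 [474. 279.  52.] | left [475. 263.  52.]
221 [476. 279.  51.] | left [477. 263.  51.]
222 [480. 278.  52.] | left [477. 264.  48.]
223 [481. 279.  50.] | left [481. 264.  48.]
224 [481. 279.  46.] | left [479. 264.  43.]
225 [482. 279.  44.] | left [481. 264.  42.]
226 [482. 280.  41.] | left [485. 264.  43.]
227 [486. 280.  42.] | left [488. 264.  43.]
228 [488. 280.  41.] | left [489. 264.  41.]
229 [489. 280.  39.] | left [488. 265.  37.]
296 [206 197 189 105
[... 343 characters left out ...]
6 200 194  68  51  54  51  51  50  50  47  42  41  41  43  41
  30  34]
306 [219 214 209 202 193  81  75  71  51  51  50  49  49  45  36  45  43  42
  39  32]
308 [221 209 205 198 194  80  74  71  53  51  48  51  49  43  41  41  41  40
  36  28]
310 [ 218  212  207  196  191   81   73   65   52   51   52   50 1151   42
   40   45   46   39   34   29]
312 [215 207 198 196 190  66  52  47  53  50  49  43  44  43  37  45  45  37
  28  32]
314 [211 202 199 193  71  65  51  50  50  45  43  42  42  47  40  41  36  26
  29  34]
316 [205 197 193  46  42  40  39  41  42  41  41  40  42  44  34  28  30  30
  33  30]
318 [196 190  39  40  41  38  40  38  42  42  42  37  30  29  34  30  25  32
  32  29]
```

Both depth maps place the finger's front face at x≈479 with its tip at z≈62–64, while the reported TCP z is 35.7. The real tips therefore sit about 26 mm higher than reported. XY agrees. I'll go on down under force watch and get the offset from contact.

```bash
for i in 1 2 3; do python3 -m jog '[[[0,0,0.06,0,0,0,0],[0,0,0,0,0,0,0],[0,0,0,0,0,0,0]]]' | grep -E "tool_pos|force|gap"; done
```

```text
tool_pos: [466.4, 276.6, 32.6]
ft_force: [-0.7, -0.1, -0.7]
finger_gap: 0.2
tool_pos: [466.6, 276.7, 29.9]
ft_force: [0.3, -0.6, 0.7]
finger_gap: -0.2
tool_pos: [466.6, 276.7, 26.9]
ft_force: [0.4, -0.1, 3.0]
finger_gap: -0.1
```

```bash
for i in 1 2 3 ; do python3 -m jog '[[[0,0,0.04,0,0,0,0],[0,0,0,0,0,0,0],[0,0,0,0,0,0,0]]]' | grep -E "tool_pos|force"; done
```

```text
tool_pos: [466.7, 276.8, 25.0]
ft_force: [-0.0, -0.5, 5.4]
tool_pos: [466.8, 276.8, 24.6]
ft_force: [-7.7, -4.0, 20.3]
tool_pos: [467.0, 276.9, 24.3]
ft_force: [-14.3, -7.5, 36.5]
```

The key bottoms out at a reported z of about 24.8, so the tips are about 20 mm above the reported TCP. The large key is fully pressed. Next I back off, go to the middle key and press it to a commanded z of about 24.

```bash
python3 -m jog '[[[0,0,-0.3,0,0,0,0],[0,0,-0.62,0,0,0,0],[-0.53,0.19,0,0,0,0,0],[-0.53,0.19,0,0,0,0,0],[-0.53,0.19,0,0,0,0,0],[-0.53,0.19,0,0,0,0,0],[0,0,0,0,0,0,0],[0,0,0.3,0,0,0,0],[0,0,0.3,0,0,0,0],[0,0,0,0,0,0,0],[0,0,0,0,0,0,0]]]'
python3 -m jog '[[[0,0,0.1,0,0,0,0],[0,0,0.08,0,0,0,0],[0,0,0.06,0,0,0,0],[0,0,0,0,0,0,0],[0,0,0,0,0,0,0]]]'
```

```text
time: 10.48
tool_pos: [503.8, 170.9, 36.4]
tcp_rot: [-180.0, 0.0, 89.9]
ft_force: [0.3, 0.0, -0.0]
finger_gap: 0.3
time: 11.1
tool_pos: [504.8, 170.8, 25.2]
tcp_rot: [179.9, -0.0, 89.9]
ft_force: [0.6, 1.4, 2.7]
finger_gap: -0.0
```

```bash
python3 -m jog '[[[0,0,0.03,0,0,0,0],[0,0,0,0,0,0,0],[0,0,0,0,0,0,0]]]'|grep -E "tool_pos|force"; python3 -m jog '[[[0,0,0.02,0,0,0,0],[0,0,0,0,0,0,0],[0,0,0,0,0,0,0]]]'|grep -E "tool_pos|force"
```

```text
tool_pos: [504.9, 170.8, 24.7]
ft_force: [-3.8, -0.2, 14.7]
tool_pos: [505.0, 170.9, 24.6]
ft_force: [-8.8, -1.7, 23.3]
```

Middle key is bottomed. Now the small one.

```bash
python3 -m jog '[[[0,0,-0.3,0,0,0,0],[0,0,-0.6,0,0,0,0],[0.52,-0.18,0,0,0,0,0],[0.52,-0.18,0,0,0,0,0],[0,0,0,0,0,0,0],[0,0,0.3,0,0,0,0],[0,0,0.35,0,0,0,0],[0,0,0,0,0,0,0],[0,0,0.1,0,0,0,0],[0,0,0.1,0,0,0,0],[0,0,0,0,0,0,0],[0,0,0,0,0,0,0]]]'
python3 -m jog '[[[0,0,0.04,0,0,0,0],[0,0,0,0,0,0,0],[0,0,0,0,0,0,0]]]'
```

```text
time: 13.35
tool_pos: [486.7, 222.5, 25.1]
tcp_rot: [180.0, 0.0, 89.9]
ft_force: [-0.4, -3.1, 3.6]
finger_gap: -0.3
time: 13.72
tool_pos: [486.9, 222.5, 24.6]
tcp_rot: [179.9, 0.0, 89.9]
ft_force: [-7.7, -4.8, 18.8]
finger_gap: -0.3
```

```bash
python3 -m jog '[[[0,0,-0.5,0,0,0,0],[0,0,-0.9,0,0,0,0],[0,0,-0.9,0,0,0,0],[0,0,-0.9,0,0,0,0],[0,0,-0.54,0,0,0,0],[0,0,0,0,0,0,0]]]'|grep tool
python3 -m jog '[[[-0.89,0.128,0,0,0,0,0],[-0.89,0.128,0,0,0,0,0],[-0.89,0.128,0,0,0,0,0],[-0.89,0.128,0,0,0,0,0],[-0.89,0.128,0,0,0,0,0],[-0.89,0.128,0,0,0,0,0],[-0.89,0.128,0,0,0,0,0],[-0.89,0.128,0,0,0,0,0],[-0.89,0.128,0,0,0,0,0],[-0.89,0.128,0,0,0,0,1],[-0.89,0.128,0,0,0,0,1],[-0.89,0.128,0,0,0,0,1]]]'|grep tool
python3 -m jog '[[[0,0,0,0,0,0.0265,1],[0,0,0,0,0,0.0265,1],[0,0,0,0,0,0.0265,1],[0,0,0,0,0,0,1],[0,0,0,0,0,0,1],[0,0,0,0,0,0,1]]]'
python3 - <<'E'
from h import *
p,d=snap('scene')
cv2.imwrite('pics/g1.png',cv2.resize(p[80:300,110:340],None,fx=2.6,fy=2.6,interpolation=cv2.INTER_CUBIC)[...,::-1])
C=cloud('scene',d)
m=np.zeros((480,640),bool);m[60:300,100:350]=1
m&=(C[...,2]>130)&(C[...,2]<330);Q=C[m]
for z in range(130,330,10):
    q=Q[(Q[:,2]>=z)&(Q[:,2]<z+10)]
    if len(q):print(z,len(q),q.min(0).round(0),q.max(0).round(0))
E
```

```text
tool_pos: [488.1, 223.5, 212.6]
tool_pos: [561.4, -312.5, 207.3]
time: 16.73
tool_pos: [561.8, -311.4, 209.3]
tcp_rot: [-180.0, -0.0, 61.4]
ft_force: [0.1, -0.1, 0.1]
finger_gap: 85.5
130 81 [ 21. -67. 131.] [ 74.  -1. 140.]
140 87 [ 25. -67. 140.] [ 75.  -1. 150.]
150 78 [ 23. -67. 150.] [ 76.  -1. 160.]
160 87 [ 25. -67. 160.] [ 74.  -1. 170.]
170 73 [ 38. -63. 170.] [ 74.  -2. 180.]
180 49 [ 54. -46. 180.] [ 76.  -2. 190.]
190 10 [ 67. -30. 190.] [ 72.  -2. 192.]
240 40 [ 519. -341.  242.] [ 610. -279.  250.]
250 88 [ 514. -346.  250.] [ 615. -278.  260.]
260 98 [ 516. -344.  260.] [ 615. -279.  270.]
270 89 [ 516. -345.  270.] [ 617. -279.  280.]
280 78 [ 508. -341.  280.] [ 625. -270.  290.]
290 244 [ 496. -358.  290.] [ 635. -267.  300.]
300 264 [ 498. -358.  300.] [ 634. -267.  310.]
310 261 [ 503. -357.  310.] [ 630. -267.  320.]
320 242 [ 504. -358.  320.] [ 631. -269.  330.]
```

View pics/g1.png

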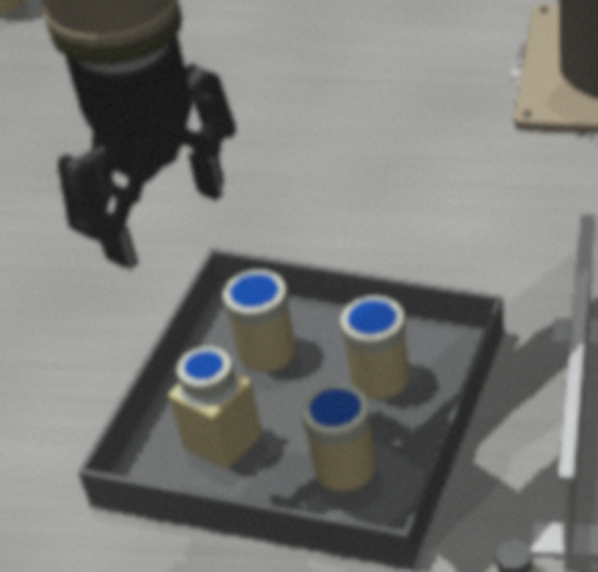

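In this view the open fingers straddle the square jar's line, and the tips are 34 mm above the reported TCP (20 offset + 13 swing). The centring matches the jar to about 2 mm. Next I descend to a reported z≈20, which puts the pads on the body at about z=45–75.

```bash
python3 -m jog '[[[0,0,0.5,0,0,0,1],[0,0,0.7,0,0,0,1],[0,0,0.7,0,0,0,1],[0,0,0.7,0,0,0,1],[0,0,0.4,0,0,0,1],[0,0,0.3,0,0,0,1],[0,0,0.1,0,0,0,1],[0,0,0,0,0,0,1],[0,0,0,0,0,0,1]]]'
python3 -m jog '[[[0,0,0.1,0,0,0,1],[0,0,0.1,0,0,0,1],[0,0,0.1,0,0,0,1],[0,0,0.06,0,0,0,1],[0,0,0,0,0,0,1],[0,0,0,0,0,0,1]]]'
python3 - <<'E'
from h import *
p,d=snap('scene')
cv2.imwrite('pics/g2.png',cv2.resize(p[150:290,140:310],None,fx=4,fy=4,interpolation=cv2.INTER_CUBIC)[...,::-1])
E
```

```text
time: 17.9
tool_pos: [562.7, -312.1, 41.1]
tcp_rot: [179.9, 0.0, 61.2]
ft_force: [-0.2, -0.3, -0.2]
finger_gap: 85.5
time: 18.65
tool_pos: [562.0, -311.6, 21.8]
tcp_rot: [180.0, -0.0, 61.2]
ft_force: [-0.8, -0.2, -0.1]
finger_gap: 85.5
```

View pics/g2.png

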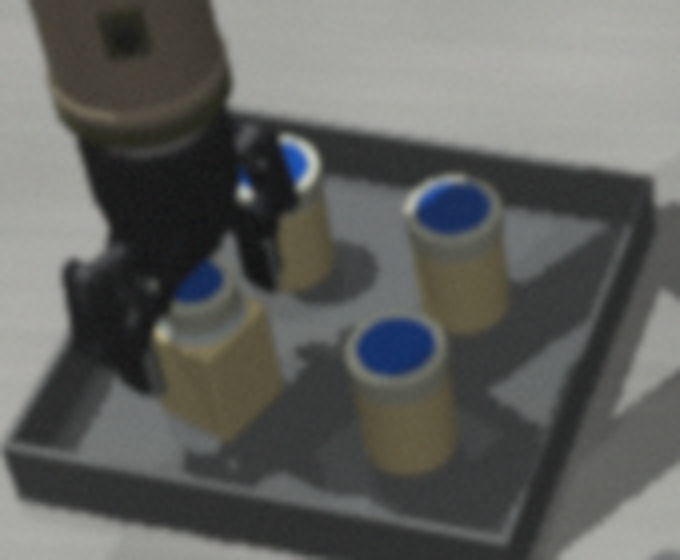

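The fingers straddle the square body, with the tips level with its upper half (left tip at (145,385)) and the palm clear of the lid. Now I grip.

```bash
python3 -m jog '[[[0,0,0,0,0,0,0.3],[0,0,0,0,0,0,0.3],[0,0,0,0,0,0,0.3],[0,0,0,0,0,0,0.3],[0,0,0,0,0,0,0.3],[0,0,0,0,0,0,0.3]]]' 60
python3 -m jog '[[[0,0,-0.1,0,0,0,0.3],[0,0,-0.2,0,0,0,0.3],[0,0,-0.3,0,0,0,0.3],[0,0,0,0,0,0,0.3],[0,0,0,0,0,0,0.3]]]'
```

```text
time: 19.45
tool_pos: [562.2, -311.8, 22.1]
tcp_rot: [179.9, 0.0, 61.2]
ft_force: [1.3, -0.6, 3.2]
finger_gap: 49.1
time: 20.08
tool_pos: [561.9, -311.6, 51.9]
tcp_rot: [180.0, 0.0, 61.2]
ft_force: [0.2, -0.2, -2.9]
finger_gap: 49.4
```

Held at a 49.3 mm gap, with about 2.9 N of weight on the wrist. Lifting, and turning back to yaw 90.

```bash
python3 -m jog '[[[0,0,-0.4,0,0,0,0.3],[0,0,-0.6,0,0,0,0.3],[0,0,-0.6,0,0,0,0.3],[0,0,-0.6,0,0,0,0.3],[0,0,-0.5,0,0,0,0.3],[0,0,-0.3,0,0,0,0.3],[0,0,0,0,0,-0.0267,0.3],[0,0,0,0,0,-0.0267,0.3],[0,0,0,0,0,-0.0267,0.3],[0,0,0,0,0,0,0.3],[0,0,0,0,0,0,0.3]]]'
python3 - <<'E'
from h import *
p,d=snap('scene')
cv2.imwrite('pics/g3.png',cv2.resize(p[40:290,110:340],None,fx=2.3,fy=2.3,interpolation=cv2.INTER_CUBIC)[...,::-1])
E
```

```text
time: 21.45
tool_pos: [561.7, -311.5, 201.6]
tcp_rot: [-180.0, -0.0, 89.9]
ft_force: [0.1, 0.1, -3.9]
finger_gap: 49.2
```

View pics/g3.png

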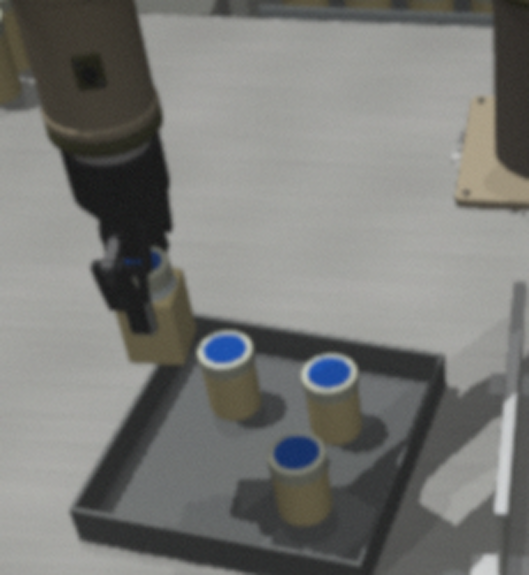

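The jar hangs upright and the three round jars are in place. Now I carry it over the screen with the underside at about z=184, then turn to yaw 109.4.

```bash
python3 -m jog '[[[0.3,0.02,0,0,0,0,0.3],[0.6,0.04,0,0,0,0,0.3],[0.8,0.056,0,0,0,0,0.3],[0.8,0.056,0,0,0,0,0.3],[0.8,0.056,0,0,0,0,0.3],[0.8,0.056,0,0,0,0,0.3],[0.8,0.056,0,0,0,0,0.3],[0.8,0.056,0,0,0,0,0.3],[0.8,0.056,0,0,0,0,0.3]]]'|grep tool
python3 -m jog '[[[0.8,0.056,0,0,0,0,0.3],[0.8,0.056,0,0,0,0,0.3],[0.8,0.056,0,0,0,0,0.3],[0.8,0.056,0,0,0,0,0.3],[0.8,0.056,0,0,0,0,0.3],[0.6,0.04,0,0,0,0,0.3],[0.4,0.028,0,0,0,0,0.3],[0,0,0,0,0,0,0.3],[0,0,0,0,0,-0.027,0.3],[0,0,0,0,0,-0.027,0.3],[0,0,0,0,0,0,0.3],[0,0,0,0,0,0,0.3]]]'
```

```text
tool_pos: [583.6, 15.8, 201.9]
time: 24.12
tool_pos: [601.1, 262.8, 201.7]
tcp_rot: [-180.0, 0.0, 109.2]
ft_force: [-0.3, 0.6, -3.1]
finger_gap: 49.2
```

```bash
python3 -m jog '[[[0,0,0.3,0,0,0,0.3],[0,0,0.5,0,0,0,0.3],[0,0,0.4,0,0,0,0.3],[0,0,0.3,0,0,0,0.3],[0,0,0.1,0,0,0,0.3],[0,0,0,0,0,0,0.3],[0,0,0,0,0,0,0.3]]]'
python3 - <<'E'
from h import *
p,d=snap('scene')
C=cloud('scene',d);hsv=cv2.cvtColor(p,cv2.COLOR_RGB2HSV)
cv2.imwrite('pics/w1.png',cv2.resize(p[100:320,370:540],None,fx=2.7,fy=2.7,interpolation=cv2.INTER_CUBIC)[...,::-1])
m=np.zeros((480,640),bool);m[150:290,400:530]=1
m&=(C[...,2]>95)&(C[...,2]<185)&(hsv[...,1]>60)&(hsv[...,2]>70)&(hsv[...,0]<40)
Q=C[m];print(len(Q),Q.min(0).round(0),Q.max(0).round(0),cv2.minAreaRect(Q[:,:2].astype(np.float32)))
print(np.histogram(Q[:,2],bins=range(95,190,5)))
E
```

```text
time: 25.0
tool_pos: [601.8, 263.7, 122.9]
tcp_rot: [179.9, -0.0, 109.5]
ft_force: [0.1, -0.3, -3.7]
finger_gap: 49.0
595 [586. 233. 106.] [636. 294. 179.] ((604.663330078125, 263.53436279296875), (49.34556579589844, 51.57693099975586), 20.140962600708008)
(array([ 0,  0, 15, 41, 64, 50, 56, 61, 41, 40, 34, 36, 31, 36, 31, 50,  9,
        0]), array([ 95, 100, 105, 110, 115, 120, 125, 130, 135, 140, 145, 150, 155,
       160, 165, 170, 175, 180, 185]))
```

View pics/w1.png

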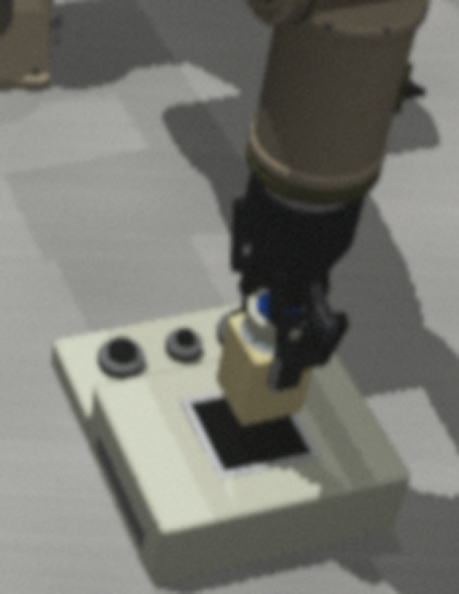

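The jar hangs upright above the window. It measures (604.7, 263.5), yaw 20°, underside ≈106; the window measures (602, 264), yaw 19.4°. I'll lower it 20 mm with a small x correction.

```bash
python3 -m jog '[[[0,-0.03,0.1,0,0,0,0.3],[0,0,0.1,0,0,0,0.3],[0,0,0.1,0,0,0,0.3],[0,0,0.08,0,0,0,0.3],[0,0,0,0,0,0,0.3],[0,0,0,0,0,0,0.3],[0,0,0,0,0,0,0.3],[0,0,0,0,0,0,0.3]]]'
python3 - <<'E'
from h import *
p,d=snap('scene')
C=cloud('scene',d);hsv=cv2.cvtColor(p,cv2.COLOR_RGB2HSV)
cv2.imwrite('pics/w2.png',cv2.resize(p[130:330,130:540],None,fx=1.9,fy=1.9,interpolation=cv2.INTER_CUBIC)[...,::-1])
m=np.zeros((480,640),bool);m[150:290,400:530]=1
m&=(C[...,2]>78)&(C[...,2]<165)&(hsv[...,1]>60)&(hsv[...,2]>70)&(hsv[...,0]<40)
Q=C[m];print(len(Q),Q.min(0).round(0),Q.max(0).round(0),cv2.minAreaRect(Q[:,:2].astype(np.float32)))
m=(hsv[...,0]>95)&(hsv[...,0]<125)&(hsv[...,1]>120);m[:170]=0;m[:,:140]=0;m[:,310:]=0
n,l,st,c=cv2.connectedComponentsWithStats(m.astype(np.uint8))
for i in range(1,n):
    if st[i][4]>50: print('lid',ray('scene',*c[i],81).round(1))
E
```

```text
time: 26.05
tool_pos: [599.8, 263.0, 103.0]
tcp_rot: [180.0, 0.0, 109.5]
ft_force: [-0.1, 0.1, -3.0]
finger_gap: 49.2
570 [583. 233.  87.] [633. 292. 158.] ((613.9175415039062, 255.84365844726562), (62.64289474487305, 38.93006896972656), 59.080238342285156)
lid [ 454.3 -297.    81. ]
lid [ 479.9 -189.7   81. ]
lid [ 585.4 -202.4   81. ]
```

View pics/w2.png

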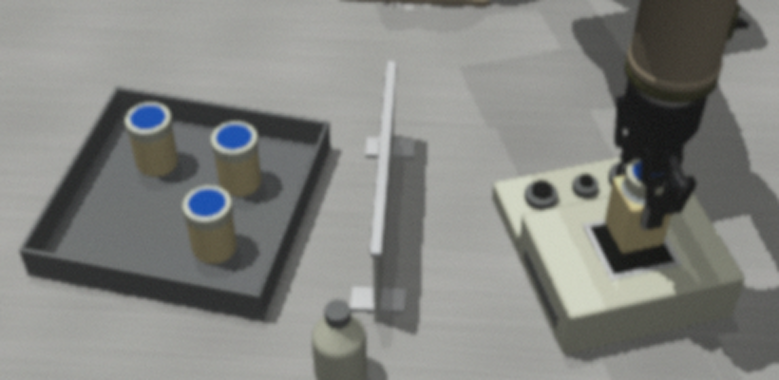

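```bash
python3 -c "
from bench import job,telemetry
job.hand_in();s=telemetry.sense();print(s['time'],s['tool_pos'],s['finger_gap'])"
```

```text
the job is handed in; nothing more can be done
the job is handed in; nothing more can be done
```

I pressed the three keys fully down one at a time (large, middle, small). I then lifted the square jar, carried it over the screen at about 184 mm underside height, and handed in at about 26 s with it held over the window. The hand-in returned no verdict, only that nothing more could be done.

**Last checks:**
- **Grip:** the finger gap was 49.2 mm and the wrist carried about 3 N, the jar's weight.
- **Height:** the jar's underside was about 16 mm above the window by depth.
- **Position and turn:** the jar's centre is about 2 mm from the window's. Its sides are within about 1° of the window's, measured 20 mm higher up, just before the last lowering.
- **Other items:** the three round jars are within 1 mm of where they started. The screen and bottle look untouched, though I did not measure the bottle. The middle and small keys look up; the gripper hides the large key.

**What disagreed:**
- **Tip height:** the real fingertips sit about 20 mm above the reported TCP. I found this when the tips did not reach the first key at the expected height, and all later heights allow for it.
- **First key force:** because of that, the first press was by force watch and peaked at about 37 N vertically (about 40 N in all) at the fingertips.
- **Final square fit:** the last outline fit of the jar gave a bad angle (59°, 63 × 39 mm) because much of the jar was hidden. I went by the outline's limits, the reported pose and the earlier clean fit instead.

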